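# Set the vacuum gauge on the sloping reading stand

### The job

Put the vacuum gauge up on the narrow sloping plate of the reading stand so that its dial can be read: dial up, its back flat on the plate, resting down against the two small stops at the plate's lower edge, with its brass stem pointing down the slope through the gap between the stops. Set it down gently rather than dropping it, let go of it, and leave the other loose things on the table where they are.

Things in the scene. Friction and masses are not known exactly. Their poses are not given: they have to be found in the camera images.
- gauge: Loose round black vacuum gauge, white dial, short brass stem at one side: 74 mm long over the stem, 53 across, 28 thick, 0.08 to 0.17 kg; starts on its back on the table, dial up. Origin: in the plane of its back, under the middle of the 74 x 53 outline. z points out of the dial, the stem along -x. The round body has radius 26.5 mm about x = +10.5 mm, y = 0, and spans z = 0 to 28 mm.
- gauge_stem (a point): Free end of the gauge's stem, on the stem's axis: at (-37, 0, 14) mm in the gauge's frame. The stem is up to 16 mm wide, at z = 7 to 21 mm.
- reading_stand: Steel bench stand, fixed in place: foot plate 110 (x) x 90 (y) x 12 mm high, an 18 mm round column on it, and on that the tilted plate (cradle). Origin: centre of the foot's underside; the plate's lower edge looks along its -x, roughly towards the robot.
- cradle: The stand's fixed tilted steel plate, sloping 20 degrees, 60 mm long, 40 wide (narrower than the gauge: free air at both sides), 4 thick. Origin: on its upper face, 85 mm above the table, where the gauge's origin lies when in place with its axes along the cradle's. z is square to the face, x up the slope, y across. Face: x = -16 to 44, y = -20 to 20 mm.
- stops (a point): Middle of the 24 mm gap between the two stops at the plate's lower edge, on the face, at (-13, 0, 0) mm in the cradle's frame. Each stop is 9 mm wide and 4 mm thick, stands 12 mm above the face, and lies at y = 12 to 21 mm or -21 to -12 mm. The gauge's round body rests against their inner corners; the stem passes between them.
- tool_box_corner (a point): Obstacle, fixed: near left top corner of the orange open tool box that stands at the right edge of the table, 0.17 m high (pliers on it to 0.19 m), reaching from x = 0.39 to 0.73 m, y = -0.28 to -0.48 m. Behind the work stands the orange lifting machine, 0.15 m high at its front, from x = 0.63 m on at y = -0.2 m and from x = 0.72 m on at y = 0. Pass over both.
- suction_cup: Bystander, loose: orange-red bellows suction cup, 62 mm across, 48 mm high, origin under its centre.
- measure: Bystander, loose: tape measure, 36 x 80 x 62 mm high, origin under its centre.
- dish: Bystander, loose: round light metal parts dish, 111 mm across, 24 mm high, origin under its centre.
- tape_roll: Bystander, loose: small spool of thread tape lying flat, 54 mm across, 16 mm high, origin under its centre.
Things that resemble listed ones, but are neither listed nor needed, are in the scene too. Leave any green or purple look-alike of the gauge alone.

How it is judged:
By the outcome, as a careful person would: the job done as asked, in the order asked, and still so for the second after the job is handed in, with the robot touching nothing.
It also fails if it takes over 48 s, if anything falls off the work surface, if the arm or the gripper's body presses on something with over 40 N, if the wrist force passes 120 N, or if a joint passes its speed limit or range.

### The arm

A 7-joint arm with a two-finger parallel gripper is mounted at the origin on a cart in front of the work surface, level with it; the furniture and walls round the work are solid. World frame = base frame: x ahead of the robot, y to its left, z up, the work surface at z = 0. Lengths are in m, angles in rad, forces in N, time in s.
With the tool pointing down it reaches from about 0.4 to 0.85 m from the base axis. Payload 10.4 kg.
Tool frame: the origin (TCP) lies at the very end of the fingers, on their centre line; the grasp point (between the pads) lies 19 mm behind it (grip_point_offset is the distance from the TCP to the grasp point, in m); y points along the fingers, x is the direction in which the jaws open and shut, and the axes are right-handed (so a half turn about y gives the same grasp; the last joint's range is limited). The gripper opens to 85 mm and grips with 20 to 120 N. Pads are 22 mm wide; open, the fingers measure 114 mm over their backs; the gripper's body (76 mm by 85 mm) begins 54 mm behind the grasp point. The pads swing forward as they close: fully open they stand 13 mm farther back than shut.
Start: joints at [-1.238, 0.332, -0.065, 1.46, 0.022, 1.35, -0.088], TCP at [0.218, 0.586, 0.231] pointing down, gripper open.
Joint ranges: [-2.6, 2.6], [-0.5, 2.12], [-1.47, 1.34], [0.16, 2.42], [-1.27, 4.41], [0.06, 2.06], [-2.6, 2.6]. Speed limits (rad/s): [2.22, 2.22, 2.79, 2.79, 3.14, 3.14, 3.14].

### API

Orientations are given as a 3x3 rotation matrix whose columns are the frame's x, y, z axes.
In Python, from cell import * gives the robot as it stands.
- The arm moves only by the tool send_rows, never from a script. Its argument "increments" is a list of rows, each a list of 7 numbers: the closure, from -1 (fully open) to 1 (shut), so that 0 is half open, then the shift along the world's x, y, z in mm, then the turn, a rotation vector about the world's x, y, z in units of 8 degrees (1.0 is 8 degrees). A call has 1 to 12 rows; each row shifts and turns the commanded pose from where the row before left it; what a row does not reach is not made up. A row lasts 1/8 s, in which the tool goes at most 62.5 mm and 10.7 degrees, less where a joint would pass 70% of its speed; a pose out of reach is approached as far as the arm can. A call is refused whole if a number of a shift passes 62.5 or a number of a turn 1, either way. A call with a gripper value outside its range is refused whole. The fingers move at their own pace and stop on an object; the grip force is fixed at half the most. Time passes only in rows, so rows that do not move let the fingers close. It gives the time, the measured TCP pose, the force and the opening at its end, in the units of the state.
- observe(): the state, without advancing time (a new reading comes with each control period).
- grab_frame(name): name is "scene" or "top"; returns a dict with "color" (384x512x3 uint8, red, green, blue), "mtx" (3x3 intrinsics, pixels), "position" and "orientation" of the camera in the world. Camera axes: x right, y down, z forward; pixel columns grow to the right and rows downward; lengths in m; the calibration is good to about 2 mm. A picture is of the moment at which its call begins. There is no depth.
- sign_off(): hands the job in, once; it reports no verdict.
The state is a dict: "clock": time; "qpos": joint angles; "qd": joint speeds; "joint_efforts": joint torques, N m; "ee_pos": TCP position; "orientation": TCP orientation; "force": force on the tool from outside, world axes, zero at the start; "wrist_torque": the same for the moment, N m; "grip_width": finger opening in m.
Only numpy, scipy, OpenCV 4.12 (cv2) and the standard library are available. Lean on these libraries where they do the work, as an engineer would, in place of code of your own. Each camera call takes 0.05 s, during which the arm holds its last target.

## Working session

There is one attempt and no reset: what is moved stays moved. The work goes in short steps, Python scripts to look and compute and a tool call to move; the robot and the scene stay as the last step left them, time stands still between calls to the robot, and variables do not carry over. Pictures are saved under pics/ and viewed, and the job is handed in when it is done.

Besides the shell and the picture viewer there is one more tool, called after ">>>" as name(argument=value, ...) on one line, values as JSON. send_rows: Moves the arm, as the interface text tells. Its arguments: {"type":"object","properties":{"increments":{"type":"array"}},"required":["increments"]}

```bash
mkdir -p pics; ls; python3 - <<'E'
from cell import *
import cv2
s=observe();print(s)
for n in("scene","top"):
    f=grab_frame(n);cv2.imwrite(f"pics/{n}0.png",cv2.resize(f["color"][:,:,::-1],(768,576),interpolation=cv2.INTER_CUBIC));cv2.imwrite(f"pics/raw_{n}0.png",f["color"][:,:,::-1])
    print(n,f["mtx"],f["position"],f["orientation"])
E
```

```text
pics
{'clock': 0.0, 'qpos': array([-1.23763373,  0.33292126, -0.06467229,  1.46094472,  0.02164124,
        1.34992217, -0.08852775]), 'qd': array([-1.60272928e-03, -1.94465278e-04,  3.78708956e-04,  2.51735079e-05,
        4.00936256e-04, -1.32267201e-04,  7.28010152e-05]), 'joint_efforts': array([-2.13148346e-04, -6.25440645e+01,  4.91367630e-02, -3.91620326e+01,
        1.61715393e-02,  9.63205355e-03, -1.38370117e-05]), 'ee_pos': array([0.21759118, 0.58548988, 0.23048343]), 'orientation': array([[ 3.48327330e-01, -4.09241058e-04, -9.37372873e-01],
       [ 9.37371771e-01, -1.44234608e-03,  3.48327550e-01],
       [-1.49456603e-03, -9.99998876e-01, -1.18797544e-04]]), 'force': array([-0.31878035,  0.11125269, -0.38026028]), 'wrist_torque': array([-0.0062409 ,  0.01392008,  0.01358492]), 'grip_width': 0.08552740833092394}
scene [[360.39967728   0.         250.9870487 ]
 [  0.         360.39967728 193.14697809]
 [  0.           0.           1.        ]] [ 0.21777635 -0.74663852  0.46960851] [[ 0.90240535 -0.17807902  0.39236775]
 [-0.43055219 -0.33670733  0.8374085 ]
 [-0.01701179 -0.9246167  -0.38051881]]
top [[456.98861782   0.         255.28242823]
 [  0.         456.98861782 189.2667823 ]
 [  0.           0.           1.        ]] [ 0.44476099 -0.02440444  1.33569129] [[ 0.01561265 -0.99505069  0.0981344 ]
 [-0.99982056 -0.01658943 -0.00914537]
 [ 0.0107281  -0.09797401 -0.99513115]]
```

View pics/scene0.png

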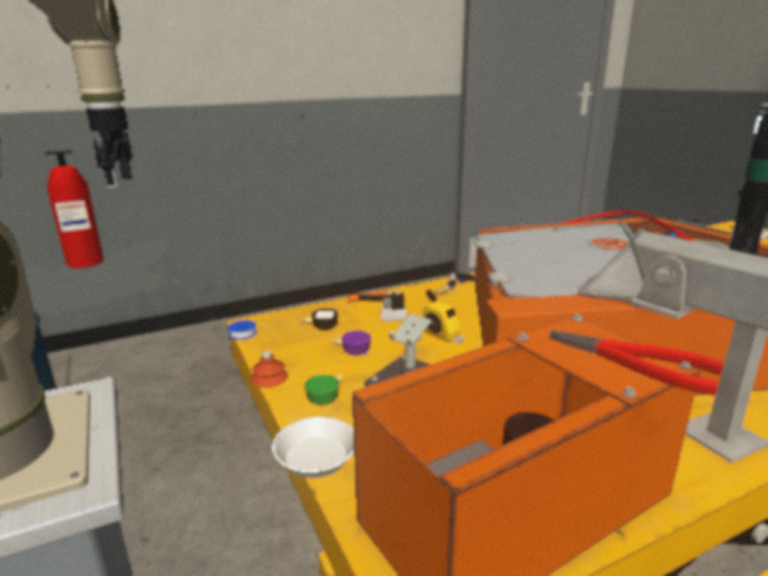

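View pics/top0.png

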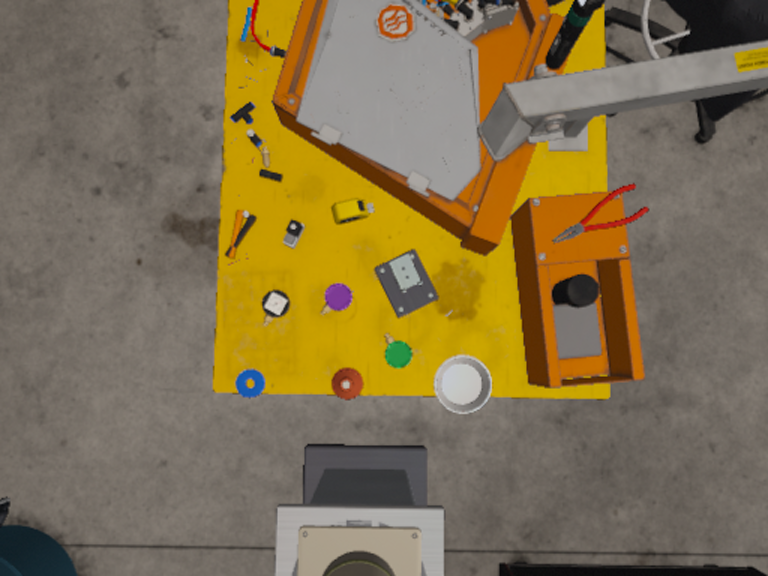

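The black gauge with the white dial is at about (275,303) in the enlarged top view, with its stem toward (267,322). The stand is at (406,283), and the green and purple look-alikes are nearby. I'll zoom in next.

```bash
cat > h.py <<'E'
from cell import *
import numpy as np, cv2
def ray(f,u,v):
    d=f["orientation"]@np.linalg.inv(f["mtx"])@np.array([u,v,1.]);return np.array(f["position"]),d/np.linalg.norm(d)
def plane(f,u,v,z):
    p,d=ray(f,u,v);return p+d*(z-p[2])/d[2]
def proj(f,X):
    c=f["orientation"].T@(np.array(X)-f["position"]);q=f["mtx"]@c;return q[:2]/q[2]
def cross(f,a,g,b):
    p,d=ray(f,*a);q,e=ray(g,*b)
    t=np.linalg.lstsq(np.c_[d,-e],q-p,rcond=None)[0]
    A=p+d*t[0];B=q+e*t[1];return (A+B)/2,np.linalg.norm(A-B)
E
python3 - <<'E'
import cv2,numpy as np
t=cv2.imread("pics/raw_top0.png");s=cv2.imread("pics/raw_scene0.png")
def c(im,x0,y0,w,h,k):return cv2.resize(im[y0:y0+h,x0:x0+w],None,fx=k,fy=k,interpolation=cv2.INTER_CUBIC)
a=np.hstack([c(t,165,182,40,40,10),c(t,245,160,50,50,8)])
b=np.hstack([c(s,195,195,40,40,10),c(s,240,200,60,60,400/60)])
cv2.imwrite("pics/z0.png",cv2.resize(np.vstack([a,b]),(600,600)))
E
```

```text
(no output)
```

View pics/z0.png

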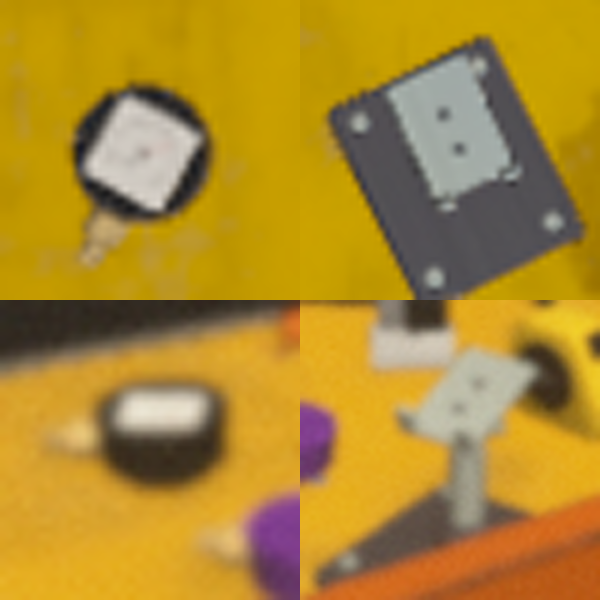

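```bash
python3 - <<'E'
from h import *
f=grab_frame("top"); im=cv2.GaussianBlur(f["color"],(3,3),0)
hsv=cv2.cvtColor(im,cv2.COLOR_RGB2HSV).astype(int)
def comp(m,u,v):
    n,l,st,c=cv2.connectedComponentsWithStats(m.astype(np.uint8));k=l[int(v),int(u)]
    return l==k,st[k],c[k]
# gauge
sub=np.zeros(im.shape[:2],bool);sub[182:222,165:205]=1
dial,st,c=comp(sub&(hsv[...,1]<70)&(hsv[...,2]>130),184,202);print("dial",st,c,plane(f,*c,.028))
bl=sub&((hsv[...,2]<90)|dial)
k=cv2.getStructuringElement(cv2.MORPH_ELLIPSE,(3,3))
b,st,c=comp(cv2.morphologyEx(bl.astype(np.uint8),cv2.MORPH_CLOSE,k)>0,184,202)
cn=cv2.findContours(b.astype(np.uint8),0,1)[0][0];print("body",st,c,cv2.minEnclosingCircle(cn),plane(f,*c,.02),plane(f,*c,.028))
brass=sub&(hsv[...,0]>10)&(hsv[...,1]<170)&(hsv[...,1]>50)&(~b)&(np.arange(384)[:,None]>207)
n,l,s4,cc=cv2.connectedComponentsWithStats(brass.astype(np.uint8));print([(s4[i],cc[i],plane(f,*cc[i],.014)) for i in range(1,n) if s4[i][4]>6])
# stand
sub[:]=0;sub[160:215,245:297]=1
ns=sub&(hsv[...,1]<110)
b,st,c=comp(ns,262,200);cn=max(cv2.findContours(b.astype(np.uint8),0,1)[0],key=cv2.contourArea)
r=cv2.minAreaRect(cn);bx=cv2.boxPoints(r);P=np.array([plane(f,*q,.012) for q in bx]);print("foot",r,P,np.linalg.norm(P-np.roll(P,1,0),axis=1),P.mean(0))
pl,st,c=comp(sub&(hsv[...,2]>135)&(hsv[...,1]<70),268,182)
pl=cv2.morphologyEx(pl.astype(np.uint8),cv2.MORPH_CLOSE,np.ones((3,3)));print("plate",st,c)
cn=cv2.findContours(pl,0,1)[0][0];r=cv2.minAreaRect(cn);print(r)
for q in cv2.boxPoints(r):print(q,plane(f,*q,.09))
E
```

```text
dial [176 195  16  15 143] [183.51048951 201.88111888] [0.53400901 0.16847135 0.028     ]
body [175 194  17  17 216] [183.35648148 202.01851852] ((183.4341278076172, 202.11077880859375), 8.507063865661621) [0.5341513  0.17008182 0.02      ] [0.53360777 0.16889926 0.028     ]
[(array([176, 208,  12,   9,  38], dtype=int32), array([179.60526316, 211.92105263]), array([0.50574375, 0.18089137, 0.014     ]))]
foot ((270.50006103515625, 188.5), (36.224300384521484, 29.06888198852539), 63.43495178222656) [[ 0.60568454 -0.01893343  0.012     ]
 [ 0.64528663 -0.09436944  0.012     ]
 [ 0.55095979 -0.14256615  0.012     ]
 [ 0.51193843 -0.06746184  0.012     ]] [0.10556202 0.08519928 0.10592675 0.08463642] [ 0.57846735 -0.08083272  0.012     ]
plate [260 170  20  23 287] [269.68641115 180.75958188]
((270.1379089355469, 180.84481811523438), (20.6121826171875, 15.227017402648926), 68.19859313964844)
[259.24136 174.10344] [ 0.6096576  -0.04607866  0.09      ]
[273.3793  168.44826] [ 0.6260125  -0.08476513  0.09      ]
[281.03445 187.5862 ] [ 0.573411   -0.10638305  0.09      ]
[266.8965  193.24138] [ 0.55720212 -0.06781549  0.09      ]
```

```bash
python3 - <<'E'
import cv2,numpy as np
t=cv2.imread("pics/raw_top0.png");s=cv2.imread("pics/raw_scene0.png")
def c(im,x0,y0,w,h,k,n):
    M=np.array([[k,0,-k*x0],[0,k,-k*y0]],float)
    o=cv2.warpAffine(im,M,(w*k,h*k),flags=cv2.INTER_CUBIC)
    for i in range(0,w,10):cv2.putText(o,str(x0+i),(i*k,10),0,.35,(0,0,255));cv2.line(o,(i*k,0),(i*k,h*k),(0,0,255),1) if 0 else cv2.line(o,(i*k,12),(i*k,18),(0,0,255),1)
    for i in range(0,h,10):cv2.putText(o,str(y0+i),(0,i*k+4),0,.35,(0,0,255))
    cv2.imwrite(n,o)
c(t,250,162,44,44,13,"pics/zt.png");c(s,240,205,50,50,12,"pics/zs.png")
E
```

```text
(no output)
```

View pics/zt.png

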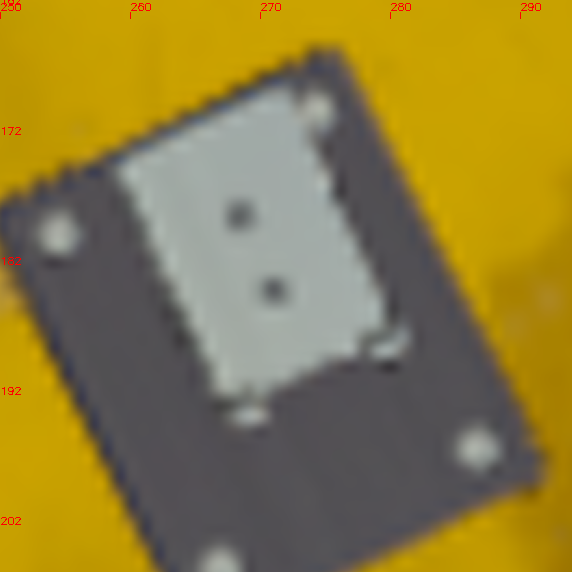

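View pics/zs.png

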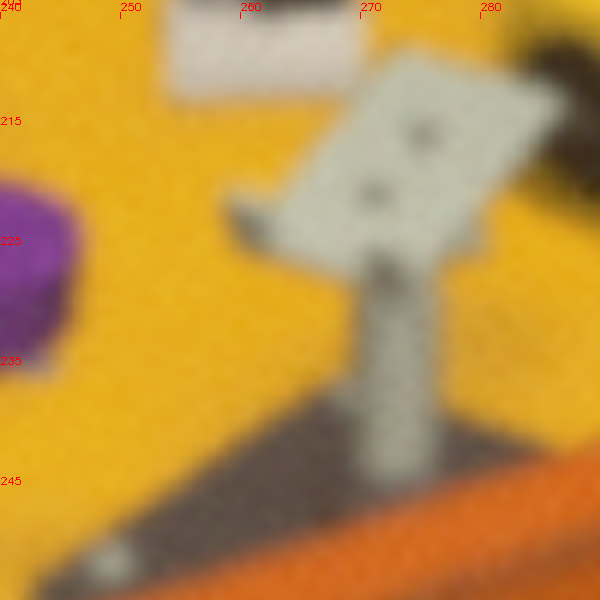

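```bash
python3 - <<'E'
from h import *
t=grab_frame("top");s=grab_frame("scene")
A=cross(t,(268.46,178.54),s,(275.3,216.25));B=cross(t,(271.15,184.3),s,(271.3,221.1));print("screws",A,B,np.linalg.norm(A[0]-B[0]))
print("yaw scr",np.degrees(np.arctan2(*(A[0]-B[0])[[1,0]])))
L=plane(t,269.2,193.85,.0913);R=plane(t,279.9,188.5,.0913);print("stops",L,R,np.linalg.norm(L-R),(L+R)/2,"yaw",np.degrees(np.arctan2(-(R-L)[0]*-1*-1,-(R-L)[1])))
U=plane(t,259.2,175.1,.1);V=plane(t,271.9,168.7,.1);print("up",U,V,np.linalg.norm(U-V),(U+V)/2,"yaw",np.degrees(np.arctan2((U-V)[0]*-1,(U-V)[1])))
d=(U+V)/2-(L+R)/2;print(np.degrees(np.arctan2(d[1],d[0])),np.linalg.norm(d[:2]))
bolts=[plane(t,u/13+250,v/13+162,.014) for u,v in((58,235),(317,110),(478,447),(221,566))];b=np.array(bolts);print(b,b.mean(0),[np.degrees(np.arctan2(*(b[i]-b[j])[[1,0]])) for i,j in((0,3),(1,2))])
E
```

```text
screws (array([ 0.59735945, -0.07138786,  0.09113564]), np.float64(0.0006767066488235099)) (array([ 0.58226424, -0.07924111,  0.08526402]), np.float64(0.0006064191374402517)) 0.018000406548263546
yaw scr 27.48561964586373
stops [ 0.55551844 -0.07409232  0.0913    ] [ 0.57070951 -0.10321466  0.0913    ] 0.032846300286806594 [ 0.56311397 -0.08865349  0.0913    ] yaw -27.547876704788823
up [ 0.60559375 -0.04583235  0.1       ] [ 0.62379436 -0.08024827  0.1       ] 0.038932218554279474 [ 0.61469405 -0.06304031  0.1       ] yaw 27.8718062692132
26.40767491617209 0.05758940630580783
[[ 0.60194641 -0.03374081  0.014     ]
 [ 0.6311887  -0.09145333  0.014     ]
 [ 0.55585549 -0.12830646  0.014     ]
 [ 0.52830413 -0.07123322  0.014     ]] [ 0.57932369 -0.08118345  0.014     ] [np.float64(26.981338127555368), np.float64(26.067953449517226)]
```

```bash
python3 - <<'E'
import cv2,numpy as np
t=cv2.imread("pics/raw_top0.png");s=cv2.imread("pics/raw_scene0.png")
def c(im,x0,y0,w,h,k):
    M=np.array([[k,0,-k*x0],[0,k,-k*y0]],float)
    o=cv2.warpAffine(im,M,(w*k,h*k),flags=cv2.INTER_CUBIC)
    for i in range(0,w,5):cv2.putText(o,str(x0+i),(i*k,10),0,.35,(0,0,255));cv2.line(o,(i*k,12),(i*k,18),(0,0,255),1)
    for i in range(0,h,5):cv2.putText(o,str(y0+i),(0,i*k+4),0,.35,(0,0,255))
    return o
cv2.imwrite("pics/zg.png",np.hstack([c(t,170,190,28,30,14),c(s,197,200,30,30,13)[:420].repeat(1,0) if 0 else cv2.copyMakeBorder(c(s,197,200,30,30,13),0,30,0,0,0)]))
E
```

```text
(no output)
```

View pics/zg.png

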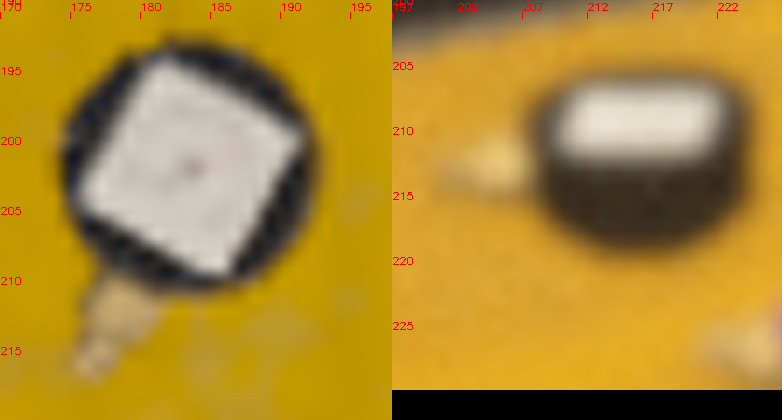

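```bash
python3 - <<'E'
from h import *
t=grab_frame("top");s=grab_frame("scene")
D=plane(t,183.8,201.85,.028);E=plane(t,176.6,217.0,.014);M=plane(t,178.5,212.3,.014)
print(D,E,M,np.linalg.norm((D-E)[:2]))
for q in(E,M):print(np.degrees(np.arctan2(*(D-q)[[1,0]])))
a=[plane(t,170+u/14,190+v/14,.028) for u,v in((165,55),(302,135),(226,278),(80,200))]
for i in range(4):
  d=a[(i+1)%4]-a[i];print(np.degrees(np.arctan2(d[1],d[0])),np.linalg.norm(d))
print(np.mean(a,0),cross(t,(183.8,201.85),s,(197+640/13,200+122/13)))
E
```

```text
[0.5341118  0.16764672 0.028     ] [0.49096405 0.18907592 0.014     ] [0.50459889 0.18404133 0.014     ] 0.048176125298039156
-26.41114876319037
-29.052444266282425
-119.2550193229841 0.03266512235145989
153.62466713954151 0.032943894170306354
62.94787843407283 0.03398817346337994
-28.656887821169125 0.034210606995366745
[0.53390788 0.1676276  0.028     ] (array([0.57408821, 0.15095921, 0.02107834]), np.float64(0.08657823254470746))
```

>>> send_rows(increments=[[-1,26,-35,0,0,0,-0.08],[-1,26,-35,0,0,0,-0.08],[-1,26,-35,0,0,0,-0.08],[-1,26,-35,0,0,0,-0.08],[-1,26,-35,0,0,0,-0.08],[-1,26,-35,0,0,0,-0.08],[-1,26,-35,0,0,0,-0.08],[-1,26,-35,0,0,0,-0.08],[-1,26,-35,0,0,0,-0.08],[-1,26,-35,0,0,0,-0.08],[-1,26,-35,0,0,0,-0.08],[-1,26,-32,0,0,0,-0.05]])

```text
clock: 1.85
ee_pos: [0.5305, 0.1675, 0.2315]
orientation: [[0.467, 0.0, -0.884], [0.884, 0.0, 0.467], [0.0, -1.0, -0.0]]
force: [0.3, 0.4, -0.0]
grip_width: 0.0851
```

```bash
cat >> h.py <<'E'
from scipy.spatial.transform import Rotation as Ro
def goal(yaw,tilt):
    p=np.radians(yaw);a=np.radians(tilt)
    x=np.array([np.cos(p)*np.cos(a),np.sin(p)*np.cos(a),np.sin(a)]);y=np.array([-np.sin(p),np.cos(p),0]);z=np.cross(x,y)
    return np.c_[x,y,z]
def tool(G): # jaw=gauge y, finger=-gauge z
    return np.c_[G[:,1],-G[:,2],np.cross(G[:,1],-G[:,2])]
def todo(p,G):
    s=observe();r=Ro.from_matrix(tool(G)@s["orientation"].T).as_rotvec()
    print("t",s["clock"],"pos",(s["ee_pos"]*1e3).round(1),"d_mm",((np.array(p)-s["ee_pos"])*1e3).round(1),"turn8",(np.degrees(r)/8).round(3),"F",s["force"].round(1),"w",round(s["grip_width"]*1e3,1),"q",s["qpos"].round(2))
E
python3 - <<'E'
from h import *
todo([.534,.168,0],goal(-27.7,0))
f=grab_frame("scene");cv2.imwrite("pics/s1.png",cv2.resize(f["color"][150:300,130:330,::-1],(800,600),interpolation=cv2.INTER_CUBIC))
E
```

```text
t 1.85 pos [530.5 167.5 231.5] d_mm [   3.5    0.5 -231.5] turn8 [-0.002  0.003  0.019] F [ 0.3  0.4 -0. ] w 85.1 q [-0.66  0.18  0.3   1.66 -0.05  1.31  0.74]
```

View pics/s1.png

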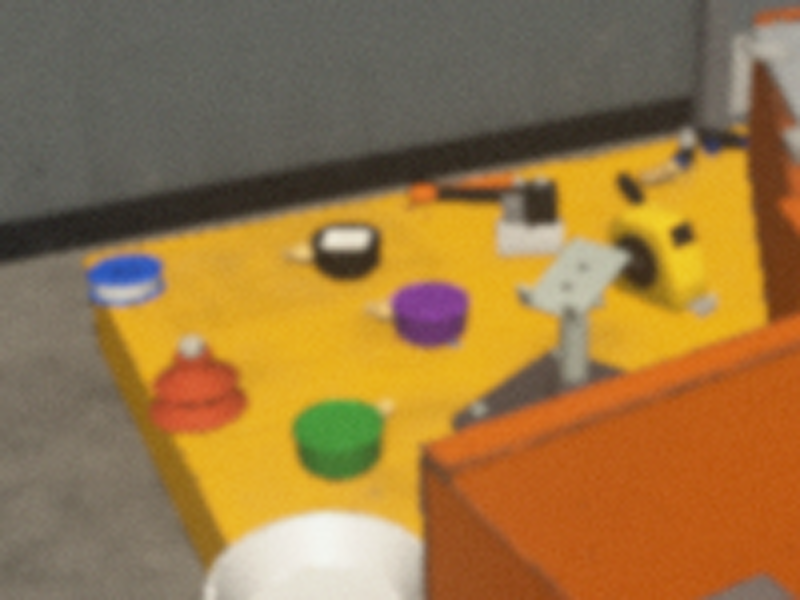

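>>> send_rows(increments=[[-1,1.5,0.5,-30,0,0,0.02],[-1,2,0,-35,0,0,0],[-1,0,0,-35,0,0,0],[-1,0,0,-35,0,0,0],[-1,0,0,-30,0,0,0],[-1,0,0,-20,0,0,0],[-1,0,0,-15,0,0,0],[-1,0,0,-10,0,0,0],[-1,0,0,-5,0,0,0],[-1,0,0,-5,0,0,0],[-1,0,0,0,0,0,0]])

```text
clock: 3.28
ee_pos: [0.5332, 0.1694, 0.0114]
orientation: [[0.464, 0.0, -0.886], [0.886, 0.0, 0.464], [0.0, -1.0, 0.0]]
force: [-0.8, -0.1, -0.1]
grip_width: 0.0853
```

```bash
python3 - <<'E'
from h import *
todo([.534,.168,0],goal(-27.7,0))
f=grab_frame("scene");a=cv2.resize(f["color"][170:245,170:250,::-1],(400,375),interpolation=cv2.INTER_CUBIC)
f=grab_frame("top");b=cv2.resize(f["color"][165:240,145:225,::-1],(400,375),interpolation=cv2.INTER_CUBIC)
cv2.imwrite("pics/s2.png",np.hstack([a,b]))
E
```

```text
t 3.275 pos [533.2 169.4  11.4] d_mm [  0.8  -1.4 -11.4] turn8 [-0.001  0.    -0.004] F [-0.8 -0.1 -0.1] w 85.3 q [-0.62  0.42  0.27  1.86 -0.14  0.87  0.81]
```

View pics/s2.png

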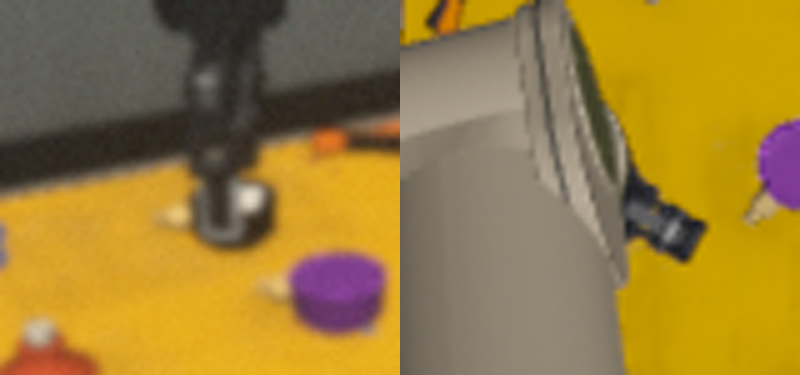

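The fingers straddle the gauge with the pads across its body, and the stem is free. I'll lower a little more and close.

>>> send_rows(increments=[[-1,0.5,-1,-5,0,0,0],[-1,0.3,-0.4,-4,0,0,0],[-1,0,0,0,0,0,0],[-0.4,0,0,0,0,0,0],[0,0,0,0,0,0,0],[0.3,0,0,0,0,0,0],[0.6,0,0,0,0,0,0],[1,0,0,0,0,0,0],[1,0,0,0,0,0,0],[1,0,0,0,0,0,0]])

```text
clock: 4.62
ee_pos: [0.5343, 0.1682, 0.003]
orientation: [[0.464, 0.001, -0.886], [0.886, 0.001, 0.464], [0.001, -1.0, -0.0]]
force: [-1.8, -0.4, 6.9]
grip_width: 0.0497
```

```bash
python3 - <<'E'
from h import *
todo([.534,.168,0],goal(-27.7,0))
E
```

```text
t 4.625 pos [534.3 168.2   3. ] d_mm [-0.3 -0.2 -3. ] turn8 [-0.004  0.004 -0.004] F [-1.8 -0.4  6.9] w 49.7 q [-0.61  0.44  0.27  1.87 -0.15  0.86  0.82]
```

>>> send_rows(increments=[[1,0,0,5,0,0,0],[1,0,0,15,0,0,0],[1,0,0,25,0,0,0],[1,0,0,35,0,0,0],[1,0,0,35,0,0,0],[1,0,0,30,0,0,0],[1,0,0,20,0,0,0],[1,0,0,10,0,0,0],[1,0,0,0,0,0,0]])

```text
clock: 5.75
ee_pos: [0.5342, 0.168, 0.1779]
orientation: [[0.464, 0.001, -0.886], [0.886, 0.001, 0.464], [0.001, -1.0, -0.001]]
force: [-0.6, -0.1, -2.2]
grip_width: 0.05
```

```bash
python3 - <<'E'
from h import *
todo([.534,.168,0],goal(-27.7,0))
f=grab_frame("scene");np.save("pics/f3.npy",f["color"]);print(proj(f,[.534,.168,.195]))
a=cv2.resize(f["color"][120:220,160:260,::-1],(600,600),interpolation=cv2.INTER_CUBIC)
cv2.imwrite("pics/s3.png",a)
E
```

```text
t 5.75 pos [534.2 168.  177.9] d_mm [  -0.2   -0.  -177.9] turn8 [-0.004  0.006 -0.004] F [-0.6 -0.1 -2.2] w 50.0 q [-0.65  0.22  0.3   1.72 -0.07  1.2   0.76]
[213.38278821 153.14926106]
```

View pics/s3.png

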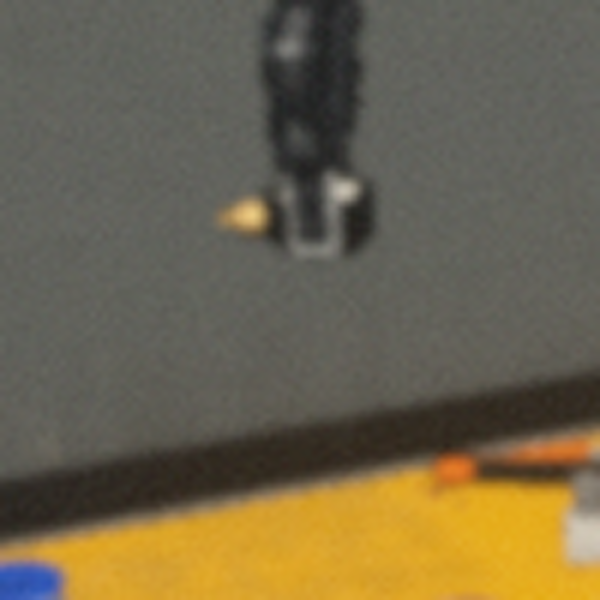

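```bash
cat >> h.py <<'E'
O=np.array([.579,-.0812,.085]);GC=goal(27.4,20)
def cr(p): return O+GC@(np.array(p)/1e3)
def incr(): # tcp in cradle mm
    s=observe();return (GC.T@(s["ee_pos"]-O)*1e3).round(1),(GC.T@s["force"]).round(1)
E
python3 - <<'E'
from h import *
todo(cr([14,0,60]),GC);print(cr([14,0,60]),GC)
E
```

```text
t 5.8 pos [533.8 167.9 177.1] d_mm [  38.7 -252.5  -30.9] turn8 [-5.00e-03 -2.60e+00  6.81e+00] F [-0.3  0.2 -1.5] w 49.8 q [-0.65  0.23  0.3   1.73 -0.07  1.2   0.76]
[ 0.57246079 -0.08458961  0.14616984] [[ 0.83427357 -0.46019978 -0.30365075]
 [ 0.43244634  0.88781539 -0.1573976 ]
 [ 0.34202014  0.          0.93969262]]
```

>>> send_rows(increments=[[1,3.2,-15,0,0,-0.217,0.567],[1,3.2,-22,0,0,-0.217,0.567],[1,3.2,-22,0,0,-0.217,0.567],[1,3.2,-22,0,0,-0.217,0.567],[1,3.2,-22,0,0,-0.217,0.567],[1,3.2,-22,0,0,-0.217,0.567],[1,3.2,-22,0,0,-0.217,0.567],[1,3.2,-22,0,0,-0.217,0.567],[1,3.2,-22,0,0,-0.217,0.567],[1,3.2,-22,0,0,-0.217,0.567],[1,3.2,-22,0,0,-0.217,0.567],[1,3.2,-17,0,0,-0.217,0.567]])

```text
clock: 7.3
ee_pos: [0.5717, -0.085, 0.1762]
orientation: [[-0.461, 0.303, -0.834], [0.887, 0.159, -0.433], [0.001, -0.94, -0.342]]
force: [-0.5, 0.1, -2.8]
grip_width: 0.0495
```

>>> send_rows(increments=[[1,0,0,0,0,0,0],[1,0,0,0,0,0,0]])

```text
clock: 7.55
ee_pos: [0.572, -0.0831, 0.1766]
orientation: [[-0.459, 0.302, -0.835], [0.888, 0.158, -0.431], [0.002, -0.94, -0.341]]
force: [-0.3, -0.0, -1.0]
grip_width: 0.0495
```

```bash
python3 - <<'E'
from h import *
todo(cr([14,0,40]),GC);print(incr())
f=grab_frame("scene")
a=cv2.resize(f["color"][150:260,215:325,::-1],(600,600),interpolation=cv2.INTER_CUBIC)
cv2.imwrite("pics/s4.png",a)
E
```

```text
t 7.55 pos [572.  -83.1 176.6] d_mm [  6.6   1.7 -49.2] turn8 [-0.011 -0.012  0.011] F [-0.3 -0.  -1. ] w 49.5 q [-0.25  0.08  0.47  1.93 -0.33  0.89  2.44]
(array([24.6,  1.5, 88.5]), array([-0.6,  0.1, -0.9]))
```

View pics/s4.png

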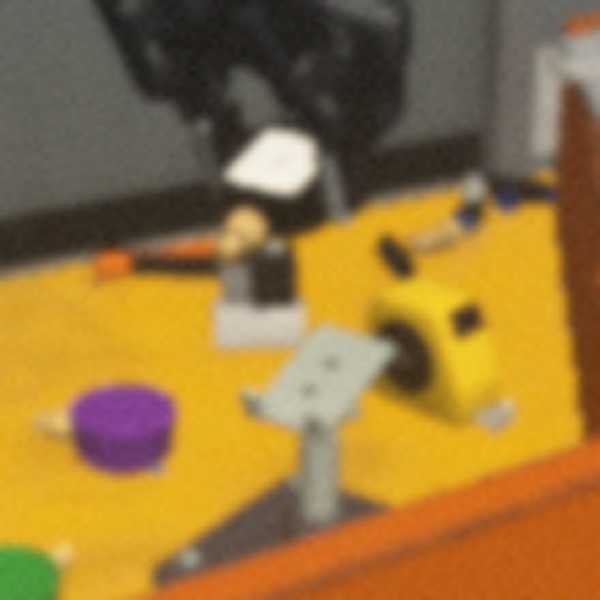

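```bash
python3 - <<'E'
from h import *
f=grab_frame("scene");k=600/110
p,_=incr();print(p)
for n,d in(("dial",[0,0,25]),("tip",[-47.5,0,11]),("+y",[0,5,25]),("+x",[5,0,25]),("+z",[0,0,30])):
    q=proj(f,cr(p+np.array(d)));print(n,q.round(2),((q-[215,150])*k).round(0))
m=cv2.inRange(cv2.cvtColor(f["color"],cv2.COLOR_RGB2HSV),(0,0,185),(180,70,255));m[:170]=0;m[192:]=0;m[:,:250]=0;m[:,280:]=0
M=cv2.moments(m,True);print(M["m00"],M["m10"]/M["m00"],M["m01"]/M["m00"])
# scene check of stand: project plate corners & stops, crop coordinates
for c in([44,20,0],[44,-20,0],[-16,20,0],[-16,-20,0],[-15,16.5,12],[-15,-16.5,12]):print(c,((proj(f,cr(c))-[215,150])*k).round(0))
t=grab_frame("top")
for c in([44,20,0],[44,-20,0],[-16,20,0],[-16,-20,0],[-15,16.5,12],[-15,-16.5,12]):print(c,((proj(t,cr(c))-[250,162])*13).round(0))
E
```

```text
[25.2  1.7 88.7]
dial [266.25 177.14] [280. 148.]
tip [255.64 195.26] [222. 247.]
+y [264.39 176.71] [269. 146.]
+x [267.47 175.81] [286. 141.]
+z [265.81 175.34] [277. 138.]
122.0 265.3196721311475 179.38524590163934
[44, 20, 0] [318. 316.]
[44, -20, 0] [395. 338.]
[-16, 20, 0] [245. 404.]
[-16, -20, 0] [323. 429.]
[-15, 16.5, 12] [247. 385.]
[-15, -16.5, 12] [312. 405.]
[44, 20, 0] [113. 166.]
[44, -20, 0] [283.  82.]
[-16, 20, 0] [230. 414.]
[-16, -20, 0] [398. 331.]
[-15, 16.5, 12] [254. 415.]
[-15, -16.5, 12] [393. 346.]
```

```bash
python3 - <<'E'
from h import *
f=grab_frame("scene");k=14;x0,y0=250,168
M=np.array([[k,0,-k*x0],[0,k,-k*y0]],float)
o=cv2.warpAffine(f["color"][:,:,::-1].copy(),M,(490,490),flags=cv2.INTER_CUBIC)
p,_=incr()
for d in([0,0,25],[-47.5,0,11]):
    q=(proj(f,cr(p+np.array(d)))-[x0,y0])*k;cv2.drawMarker(o,tuple(int(v) for v in q),(255,0,255),0,12,1)
for z in(25,-3):
    th=np.linspace(0,2*np.pi,40);P=[(proj(f,cr(p+np.array([26.5*np.cos(a),26.5*np.sin(a),z])))-[x0,y0])*k for a in th];cv2.polylines(o,[np.int32(P)],True,(255,0,255),1)
cv2.imwrite("pics/s5.png",o)
t=grab_frame("top");x0,y0=240,160
M=np.array([[9,0,-9*x0],[0,9,-9*y0]],float)
cv2.imwrite("pics/t5.png",cv2.warpAffine(t["color"][:,:,::-1].copy(),M,(490,490),flags=cv2.INTER_CUBIC))
E
```

```text
(no output)
```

View pics/s5.png

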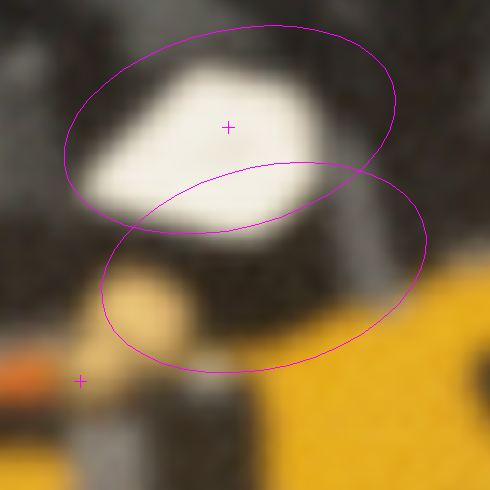

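View pics/t5.png

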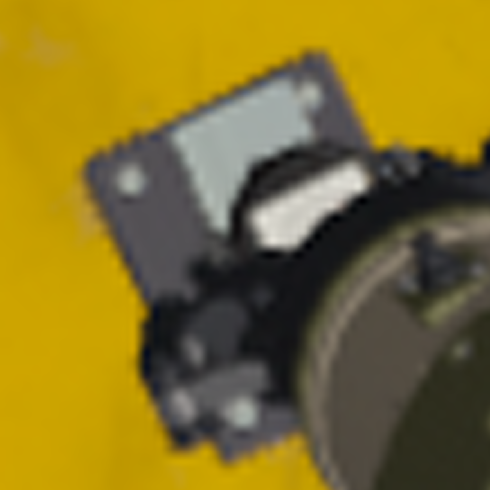

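```bash
cat > ov.py <<'E'
from h import *
def ov(n,x0,y0,k,w,h,fn,plate=True,body=True,off=(0,0,0)):
    f=grab_frame(n);M=np.array([[k,0,-k*x0],[0,k,-k*y0]],float)
    o=cv2.warpAffine(f["color"][:,:,::-1].copy(),M,(w,h),flags=cv2.INTER_CUBIC)
    P=lambda c:np.int32((proj(f,cr(c))-[x0,y0])*k)
    p=incr()[0]+np.array(off);th=np.linspace(0,2*np.pi,60)
    if body:
        for z in(25,-3):cv2.polylines(o,[np.array([P(p+[26.5*np.cos(a),26.5*np.sin(a),z]) for a in th])],True,(255,0,255),1)
        cv2.drawMarker(o,P(p+[0,0,25]).tolist(),(255,0,255),0,10,1);cv2.drawMarker(o,P(p+[-47.5,0,11]).tolist(),(255,0,255),0,10,1)
    if plate:
        cv2.polylines(o,[np.array([P(c) for c in([44,20,0],[44,-20,0],[-16,-20,0],[-16,20,0])])],True,(0,0,255),1)
        for s in(1,-1):cv2.polylines(o,[np.array([P([x,s*y,12]) for x,y in((-13,12),(-13,21),(-17,21),(-17,12))])],True,(0,0,255),1)
    cv2.imwrite(fn,o)
E
python3 -c "
from ov import *
ov('top',245,158,14,560,560,'pics/t6.png')
ov('scene',245,165,9,520,600,'pics/s6.png')"
```

```text
(no output)
```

View pics/t6.png

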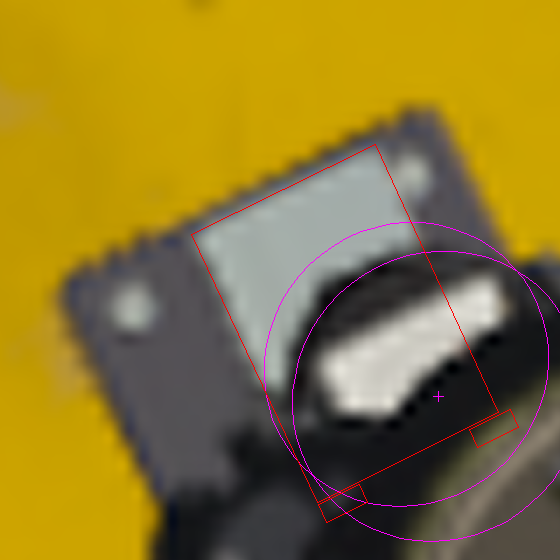

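View pics/s6.png

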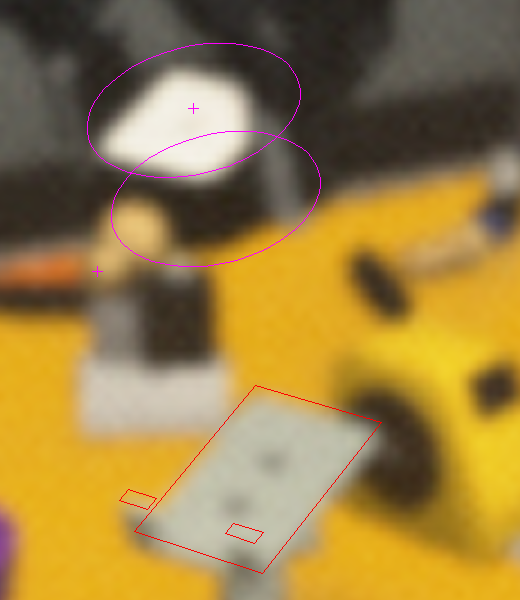

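```bash
python3 -c "
from ov import *
todo(cr([20,-1,25]),GC)"
```

```text
t 7.9 pos [572.4 -83.5 177.3] d_mm [ 16.1   6.2 -62. ] turn8 [-0.01   0.001  0.002] F [-0.1  0.6 -1.1] w 49.8 q [-0.25  0.08  0.47  1.93 -0.33  0.89  2.44]
```

>>> send_rows(increments=[[1,2,0.8,-8,0,0,0],[1,3.5,1.4,-14,0,0,0],[1,3.5,1.4,-14,0,0,0],[1,3.5,1.4,-14,0,0,0],[1,2.6,1,-9,0,0,0],[1,1,0.2,-3,0,0,0],[1,0,0,0,0,0,0]])

```text
clock: 8.78
ee_pos: [0.5886, -0.0779, 0.1154]
orientation: [[-0.459, 0.304, -0.835], [0.888, 0.158, -0.431], [0.001, -0.939, -0.343]]
force: [-0.6, -0.3, -2.1]
grip_width: 0.0498
```

```bash
python3 -c "
from ov import *
todo(cr([20,-1,25]),GC);print(incr())
ov('top',245,158,14,560,560,'pics/t7.png')
ov('scene',245,185,12,600,600,'pics/s7.png',plate=False,body=False)"
```

```text
t 8.775 pos [588.6 -77.9 115.4] d_mm [-0.   0.6 -0. ] turn8 [-0.009  0.002  0.006] F [-0.6 -0.3 -2.1] w 49.8 q [-0.23  0.2   0.45  1.96 -0.44  0.77  2.53]
(array([19.8, -1.5, 25.1]), array([-1.4, -0. , -1.7]))
```

View pics/t7.png

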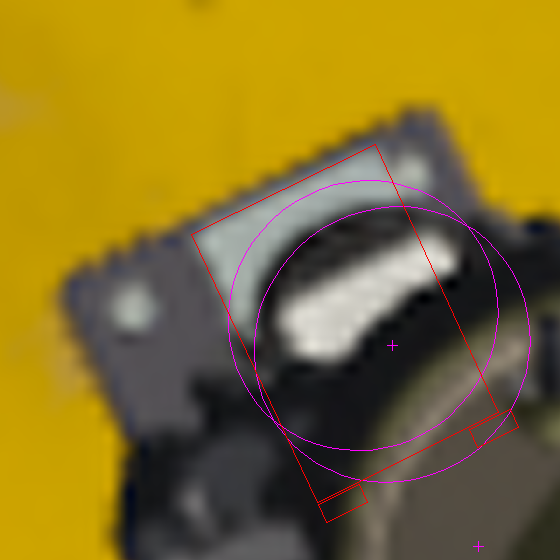

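View pics/s7.png

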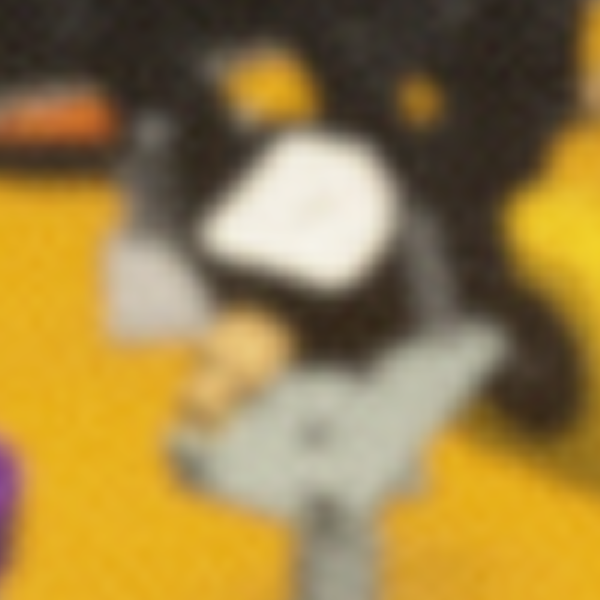

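```bash
python3 -c "
from ov import *
f=grab_frame('scene');p=incr()[0]
a=proj(f,cr(p+[0,0,25]));b=proj(f,cr(p+[-47.5,0,11]));print(a,b,(proj(f,cr(p+[0,5,25]))-a)/5,(proj(f,cr(p+[5,0,25]))-a)/5,(proj(f,cr(p+[0,0,30]))-a)/5)
print('stand A',proj(f,cr([14+8,0,0])),'plate corners',[proj(f,cr(c)).round(1) for c in([44,20,0],[44,-20,0])])
t=grab_frame('top');print([proj(t,cr([x,0,0])).round(2) for x in(0,10,20,30)],[proj(f,cr([x,0,0])).round(2) for x in(0,10,20,30)])
"
```

```text
[271.65782604 200.47079119] [261.61023506 218.35001723] [-0.3613272  -0.09946061] [ 0.2302428  -0.27074495] [-0.08215088 -0.32864281]
stand A [275.505396   215.75599144] plate corners [array([273.4, 207.9]), array([287.3, 211.9])]
[array([271.79, 185.6 ]), array([270.32, 182.42]), array([268.83, 179.23]), array([267.34, 176.03])] [array([270.6 , 221.81]), array([272.85, 219.04]), array([275.07, 216.3 ]), array([277.25, 213.6 ])]
```

```bash
python3 -c "
from ov import *
todo(cr([17,0,9]),GC);print((GC@[-1,0,0]).round(3),(GC@[0,0,-1]).round(3))"
```

```text
t 8.975 pos [588.7 -77.9 115.9] d_mm [  1.7   2.6 -16.6] turn8 [-0.01   0.008  0.006] F [-0.6  0.4 -2. ] w 49.9 q [-0.23  0.19  0.45  1.96 -0.44  0.77  2.53]
[-0.834 -0.432 -0.342] [ 0.304  0.157 -0.94 ]
```

>>> send_rows(increments=[[1,0.5,0.8,-5,0,0,0],[1,0.5,0.8,-5,0,0,0],[1,0.5,0.6,-4,0,0,0],[1,0.2,0.4,-2.6,0,0,0],[1,0,0,0,0,0,0]])

```text
clock: 9.6
ee_pos: [0.5901, -0.0752, 0.0984]
orientation: [[-0.46, 0.304, -0.835], [0.888, 0.158, -0.431], [0.001, -0.94, -0.342]]
force: [0.7, 0.3, -1.1]
grip_width: 0.05
```

```bash
python3 -c "
from ov import *
todo(cr([17,0,9]),GC);print(incr())
ov('scene',245,185,12,600,600,'pics/s8.png',plate=False,body=False)"
```

```text
t 9.6 pos [590.1 -75.2  98.4] d_mm [ 0.4 -0.1  0.8] turn8 [-0.009 -0.002  0.005] F [ 0.7  0.3 -1.1] w 50.0 q [-0.21  0.22  0.43  1.97 -0.46  0.74  2.55]
(array([16.4,  0.2,  8.3]), array([ 0.3, -0.1, -1.3]))
```

View pics/s8.png

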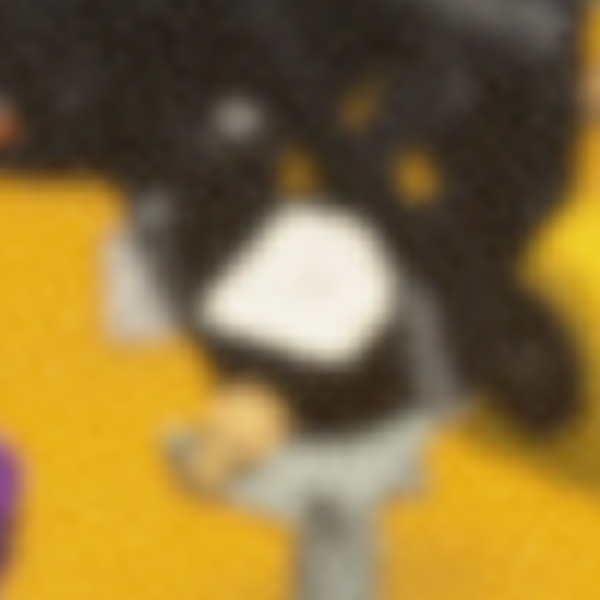

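>>> send_rows(increments=[[1,0.5,0.2,-1.5,0,0,0],[1,0.5,0.2,-1.5,0,0,0],[1,0,0,0,0,0,0]])

```text
clock: 10.02
ee_pos: [0.5911, -0.0748, 0.0956]
orientation: [[-0.46, 0.304, -0.835], [0.888, 0.158, -0.431], [0.001, -0.939, -0.343]]
force: [-0.4, 0.0, -0.8]
grip_width: 0.0497
```

>>> send_rows(increments=[[1,0.3,0.15,-1,0,0,0],[1,0,0,0,0,0,0]])

```text
clock: 10.28
ee_pos: [0.5915, -0.0746, 0.0946]
orientation: [[-0.46, 0.304, -0.835], [0.888, 0.158, -0.431], [0.001, -0.939, -0.343]]
force: [-0.0, -0.5, -1.1]
grip_width: 0.0498
```

>>> send_rows(increments=[[1,0.3,0.15,-1,0,0,0],[1,0,0,0,0,0,0]])

```text
clock: 10.52
ee_pos: [0.5918, -0.0745, 0.0936]
orientation: [[-0.46, 0.304, -0.835], [0.888, 0.158, -0.431], [0.001, -0.939, -0.343]]
force: [-0.5, 0.2, -1.6]
grip_width: 0.0499
```

>>> send_rows(increments=[[1,0.3,0.15,-1,0,0,0],[1,0,0,0,0,0,0]])

```text
clock: 10.78
ee_pos: [0.5919, -0.0745, 0.0935]
orientation: [[-0.459, 0.304, -0.835], [0.888, 0.159, -0.431], [0.002, -0.939, -0.343]]
force: [-9.1, 0.3, 9.6]
grip_width: 0.0496
```

```bash
python3 -c "
from ov import *
todo(cr([11,0,3]),GC);print(incr())"
```

```text
t 10.775 pos [591.9 -74.5  93.5] d_mm [-4.7 -2.4 -1.9] turn8 [-0.015  0.002  0.006] F [-9.1  0.3  9.6] w 49.6 q [-0.21  0.23  0.42  1.97 -0.47  0.73  2.55]
(array([16.6,  0. ,  3. ]), array([-4.2,  4.5, 11.8]))
```

Contact came at cradle z = 3.0, as predicted. I'll ease the pressure and slide down the slope until the stops are felt.

>>> send_rows(increments=[[1,-0.25,-0.1,0.8,0,0,0],[1,-0.8,-0.4,-0.35,0,0,0],[1,-0.8,-0.4,-0.35,0,0,0],[1,0,0,0,0,0,0]])

```text
clock: 11.28
ee_pos: [0.5904, -0.0754, 0.093]
orientation: [[-0.459, 0.304, -0.834], [0.888, 0.158, -0.431], [0.001, -0.939, -0.343]]
force: [-1.1, -0.6, 1.4]
grip_width: 0.0498
```

```bash
python3 -c "
from ov import *
todo(cr([11,0,3]),GC);print(incr())"
```

```text
t 11.275 pos [590.4 -75.4  93. ] d_mm [-3.2 -1.5 -1.4] turn8 [-0.009  0.005  0.006] F [-1.1 -0.6  1.4] w 49.8 q [-0.2   0.23  0.41  1.98 -0.47  0.73  2.56]
(array([14.8, -0.1,  3.1]), array([-0.7, -0. ,  1.8]))
```

>>> send_rows(increments=[[1,-0.8,-0.4,-0.35,0,0,0],[1,-0.8,-0.4,-0.35,0,0,0],[1,0,0,0,0,0,0]])

```text
clock: 11.65
ee_pos: [0.5887, -0.0762, 0.0923]
orientation: [[-0.459, 0.304, -0.834], [0.888, 0.158, -0.431], [0.001, -0.939, -0.343]]
force: [-0.9, -0.3, 3.3]
grip_width: 0.05
```

```bash
python3 -c "
from ov import *
todo(cr([11,0,3]),GC);print(incr())
ov('scene',245,185,12,600,600,'pics/s9.png',plate=False,body=False)"
```

```text
t 11.65 pos [588.7 -76.2  92.3] d_mm [-1.5 -0.7 -0.7] turn8 [-0.009  0.004  0.007] F [-0.9 -0.3  3.3] w 50.0 q [-0.2   0.23  0.41  1.98 -0.47  0.73  2.56]
(array([12.8, -0. ,  3.1]), array([0.3, 0.2, 3.4]))
```

View pics/s9.png

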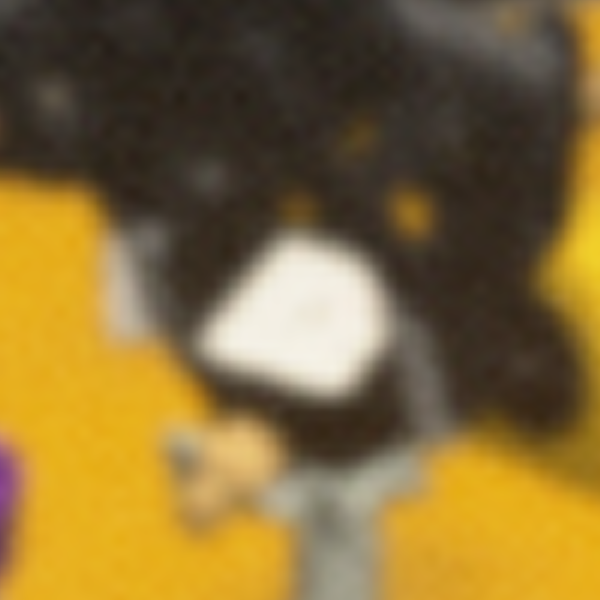

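Sliding well, no stop contact yet. I'll continue in small steps.

>>> send_rows(increments=[[1,-0.8,-0.4,-0.35,0,0,0],[1,-0.8,-0.4,-0.3,0,0,0],[1,0,0,0,0,0,0]])

```text
clock: 12.08
ee_pos: [0.5871, -0.077, 0.0916]
orientation: [[-0.459, 0.304, -0.834], [0.888, 0.158, -0.431], [0.001, -0.939, -0.343]]
force: [-0.9, 0.6, 3.6]
grip_width: 0.0497
```

```bash
python3 -c "
from ov import *
todo(cr([10,0,3]),GC);print(incr())"
```

```text
t 12.075 pos [587.1 -77.   91.6] d_mm [-0.6 -0.4 -0.3] turn8 [-0.009  0.003  0.006] F [-0.9  0.6  3.6] w 49.7 q [-0.19  0.22  0.41  1.98 -0.47  0.72  2.56]
(array([10.8,  0.1,  3.1]), array([0.7, 0.9, 3.5]))
```

>>> send_rows(increments=[[1,-0.8,-0.4,-0.3,0,0,0],[1,0,0,0,0,0,0]])

```text
clock: 12.32
ee_pos: [0.5863, -0.0773, 0.0913]
orientation: [[-0.459, 0.304, -0.834], [0.888, 0.158, -0.431], [0.001, -0.939, -0.343]]
force: [0.5, 0.2, 3.8]
grip_width: 0.0496
```

```bash
python3 -c "
from ov import *
todo(cr([10,0,3]),GC);print(incr())"
```

```text
t 12.325 pos [586.3 -77.3  91.3] d_mm [ 0.1 -0.1 -0. ] turn8 [-0.009  0.003  0.006] F [0.5 0.2 3.8] w 49.6 q [-0.19  0.22  0.41  1.99 -0.47  0.72  2.56]
(array([9.9, 0.1, 3.1]), array([ 1.8, -0.1,  3.4]))
```

>>> send_rows(increments=[[1,-0.8,-0.4,-0.3,0,0,0],[1,0,0,0,0,0,0]])

```text
clock: 12.58
ee_pos: [0.5858, -0.0775, 0.0911]
orientation: [[-0.46, 0.305, -0.834], [0.888, 0.158, -0.432], [0.001, -0.939, -0.343]]
force: [3.5, 1.1, 3.0]
grip_width: 0.0494
```

```bash
python3 -c "
from ov import *
print(incr())"
```

```text
(array([9.4, 0.2, 3.1]), array([ 4.4, -0.6,  1.6]))
```

>>> send_rows(increments=[[1,-0.8,-0.4,-0.3,0,0,0],[1,0,0,0,0,0,0]])

```text
clock: 12.82
ee_pos: [0.5854, -0.0776, 0.0911]
orientation: [[-0.46, 0.305, -0.834], [0.888, 0.159, -0.432], [0.0, -0.939, -0.344]]
force: [5.2, 2.5, 2.9]
grip_width: 0.05
```

```bash
python3 -c "
from ov import *
print(incr())
ov('scene',245,185,12,600,600,'pics/s10.png',plate=False,body=False)"
```

```text
(array([9. , 0.2, 3.3]), array([ 6.4, -0.2,  0.8]))
```

View pics/s10.png

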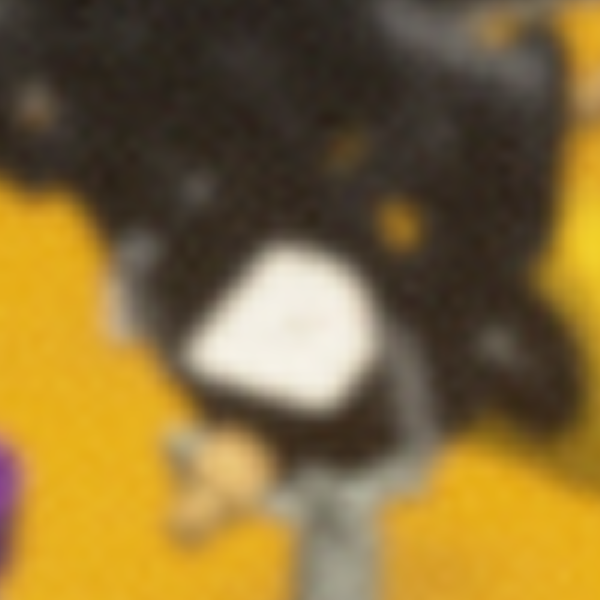

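The body is against the stops: force rises along the slope at TCP x of about 9.5. I'll relax slightly and open gradually.

>>> send_rows(increments=[[1,0.7,0.35,0,0,0,0],[1,0,0,0,0,0,0],[0.3,0,0,0,0,0,0],[0.2,0,0,0,0,0,0],[0.1,0,0,0,0,0,0],[0,0,0,0,0,0,0],[-0.1,0,0,0,0,0,0],[-0.3,0,0,0,0,0,0],[-0.6,0,0,0,0,0,0],[-1,0,0,0,0,0,0],[-1,0,0,0,0,0,0],[-1,0,0,0,0,0,0]])

```text
clock: 14.38
ee_pos: [0.5853, -0.0777, 0.0905]
orientation: [[-0.46, 0.304, -0.835], [0.888, 0.158, -0.431], [0.001, -0.939, -0.343]]
force: [-0.1, 0.3, 0.2]
grip_width: 0.0856
```

```bash
python3 -c "
from ov import *
todo(cr([10,0,100]),GC);print(incr())
ov('scene',245,185,12,600,600,'pics/s11.png',plate=False,body=False)"
```

```text
t 14.375 pos [585.3 -77.7  90.5] d_mm [-28.3 -14.9  91.9] turn8 [-0.009  0.001  0.005] F [-0.1  0.3  0.2] w 85.6 q [-0.19  0.22  0.4   1.99 -0.47  0.72  2.56]
(array([8.6, 0.2, 2.7]), array([0.2, 0.3, 0.2]))
```

View pics/s11.png

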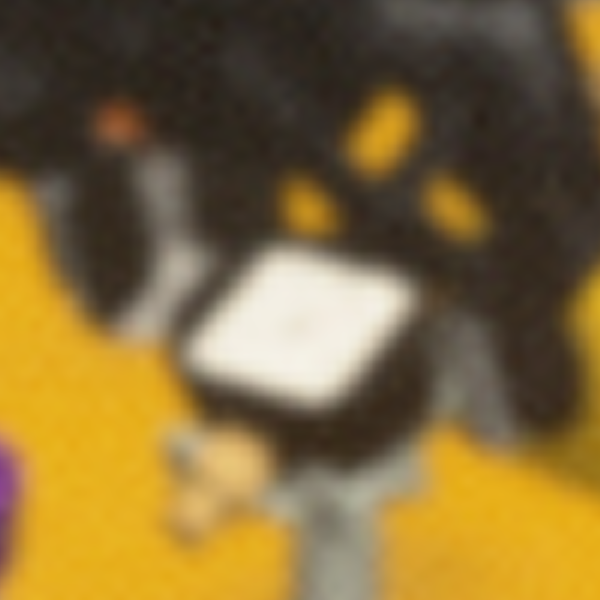

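Released, and the gauge stayed put. Next I'll retreat along the plate normal.

>>> send_rows(increments=[[-1,-1.5,-0.8,5,0,0,0],[-1,-3,-1.6,9,0,0,0],[-1,-4.5,-2.4,14,0,0,0],[-1,-6,-3,18,0,0,0],[-1,-6,-3,18,0,0,0],[-1,-7,-4,25,0,0,0],[-1,-10,20,30,0,0,0],[-1,-10,40,30,0,0,0],[-1,-10,40,20,0,0,0],[-1,-10,40,10,0,0,0],[-1,-10,30,0,0,0,0],[-1,0,0,0,0,0,0]])

```text
clock: 15.92
ee_pos: [0.5065, 0.0794, 0.2708]
orientation: [[-0.463, 0.305, -0.833], [0.887, 0.159, -0.434], [0.0, -0.939, -0.344]]
force: [0.3, -1.6, -0.3]
grip_width: 0.0857
```

```bash
python3 -c "
from ov import *
todo(cr([10,0,100]),GC)
ov('scene',245,190,11,400,500,'pics/a.png',plate=False,body=False)
ov('top',250,162,11,400,500,'pics/b.png',plate=True,body=False)
cv2.imwrite('pics/s12.png',np.hstack([cv2.imread('pics/a.png'),cv2.imread('pics/b.png')]))
f=grab_frame('top');cv2.imwrite('pics/t12.png',cv2.resize(f['color'][:,:,::-1],(768,576)))"
```

```text
t 15.925 pos [506.5  79.4 270.8] d_mm [  50.5 -172.   -88.4] turn8 [-0.009  0.012 -0.019] F [ 0.3 -1.6 -0.3] w 85.7 q [-0.38 -0.19  0.18  1.97 -0.07  1.02  1.88]
```

View pics/s12.png

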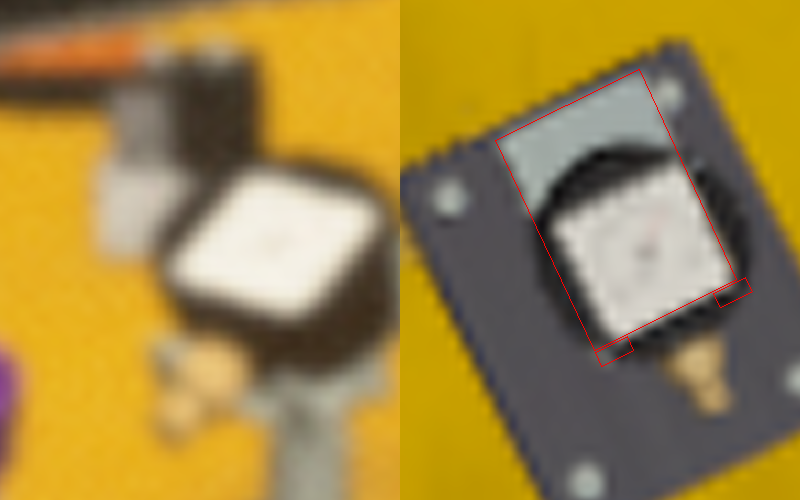

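View pics/t12.png

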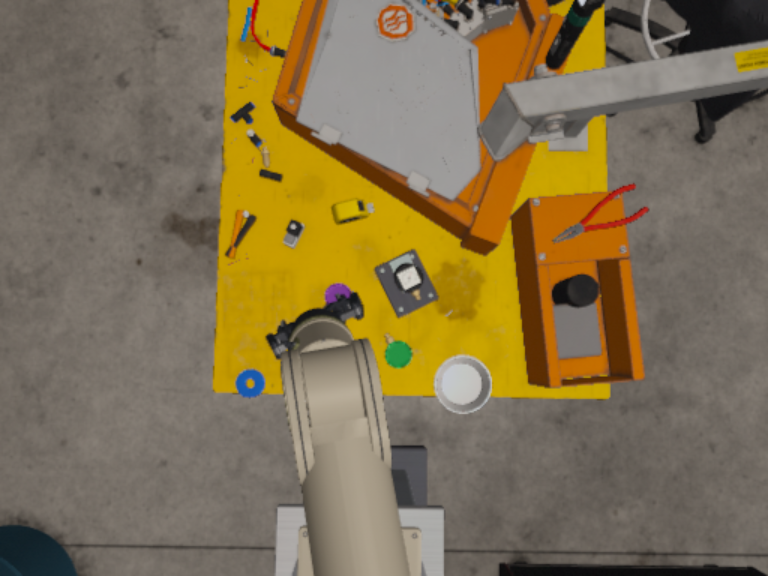

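```bash
python3 -c "
from ov import *
f=grab_frame('top')
for c in([10.5,0,28],[10.5,0,25],[-37,0,14],[5.5,0,28],[10.5,5,28]):print(c,proj(f,cr(c)).round(2))"
```

```text
[10.5, 0, 28] [272.26 184.32]
[10.5, 0, 25] [272.04 184.1 ]
[-37, 0, 14] [278.28 198.41]
[5.5, 0, 28] [273.02 185.95]
[10.5, 5, 28] [270.6  185.15]
```

The dial centre and stem tip are within about 1–3 mm of the seated pose and the stem direction matches. I'm handing in.

```bash
python3 -c "
from cell import *
print(sign_off())"
```

```text
the job is handed in; nothing more can be done
None
```

The vacuum gauge is on the reading stand's sloping plate, dial up. It is resting against the two stops, with its stem pointing down the slope through the gap. I lowered it until I felt it touch the plate, slid it down to the stops, let go and backed the arm well clear. The job was handed in at about 16 s on the robot clock.

**Last checks:**
- **Plate contact:** the gauge touched the plate at the height predicted from the pick-up.
- **Stop contact:** the force along the slope rose to about 6 N, about 1 mm past where I expected the stops.
- **Final position:** in the top view after release, the dial centre was about 1 mm from where it should sit. The stem tip was about 2–3 mm off, and its direction matched.
- **Other items:** the final top view shows the tape measure, dish and tape roll where they were. The arm hid the suction cup and most of the purple look-alike in that view, so I couldn't confirm those two. I never moved the gripper low near either of them.

**What disagreed:**
- The fingers read about 50 mm on the 53 mm body.
- While I was hovering over the stand, the two cameras disagreed by a few millimetres about where the gauge sat, so I relied on touch for the final seating.
- The last wrist joint reached 2.56 rad, close to its 2.6 limit but within it.

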